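Clear a roll jammed in the bread-roll dispenser

ROBOT

A 6-joint arm with a two-finger parallel gripper is mounted at the origin on the work surface. World frame = base frame: x ahead of the robot, y to its left, z up, the work surface at z = 0. Lengths are in mm, angles in rad, forces in N, time in s.
With the tool pointing down it reaches from about 275 to 1000 mm from the base axis. Payload 8.4 kg.
Tool frame: the origin (TCP) lies at the very end of the fingers, on their centre line; the grasp point (between the pads) lies 19 mm behind it; z points along the fingers, y is the line along which they close (so a half turn about z gives the same grasp; the last joint's range is limited). The gripper opens to 85 mm and grips with 20 to 120 N. Pads are 22 mm wide; open, the fingers measure 114 mm over their backs; the gripper's body (76 mm by 85 mm) begins 54 mm behind the grasp point. The pads swing forward as they close: fully open they stand 13 mm farther back than shut.
Start: joints at [1.278, 0.353, 1.633, -0, 1.155, -0.002], TCP at [179.198, 598.762, 231.281] pointing down, gripper open.
Joint ranges: [-2.63, 2.63], [-0.92, 2.1], [0.06, 2.66], [-1.3, 4.44], [0, 2.69], [-3.02, 3.02]. Speed limits (rad/s): [2.22, 2.22, 2.79, 3.14, 3.14, 3.14].

INTERFACE

Orientations are given as [roll, pitch, yaw] about the fixed x, y, z axes, in that order (R = Rz(yaw) Ry(pitch) Rx(roll)).
In Python, from rig import r, vision gives the robot as it stands. The module is installed in compiled form; this text tells all that it offers.
- The arm moves only by the tool play_rows, never from a script. Its argument "steps" is a list of rows, each an object with "delta_pos": the shift along the tool's x, y, z in cm, a list of three; "yaw": the turn about the tool's z in rad; "jaw": the opening in per cent of the stroke, from 0 (shut) to 100 (fully open). A call has exactly 8 rows; each row is the pose to reach, as a shift and turn from the pose commanded when the call began, along the tool's axes at that moment; what a row does not reach only later rows make up. A row lasts 1/10 s, in which the tool goes at most 50 mm and 8.59 degrees, less where a joint would pass 70% of its speed; a pose out of reach is approached as far as the arm can. A call with a gripper value outside its range is refused whole. The fingers move at their own pace and stop on an object; "grip_force" is the grip in N (left out, the last holds). Time passes only in rows, so rows that repeat a pose let the fingers close, or fill a call up. It gives the time, the measured TCP pose, the force, the opening and the grip force at its end, in the units of the state.
- r.sense(): the state, without advancing time (a new reading comes with each control period).
- vision.grab_frame(name): name is "side" or "top" or "wrist"; returns (picture, depth): 400x640x3 uint8, red, green, blue; 400x640 float32, mm along the optical axis (not along the pixel's ray), 0 where there is no reading.
- vision.calibration(name): a dict with "mtx" (3x3 intrinsics, pixels), "k1" (the pictures are not rectified: a ray, as slopes to the right and down, at radius r is drawn at 1 + k1 r^2 times it, then the intrinsics apply), "extrinsics" (4x4, takes a point from camera to world coordinates). Camera axes: x right, y down, z forward; pixel columns grow to the right and rows downward; lengths in mm; the calibration is good to about 2 mm. A picture is of the moment at which its call begins: read the wrist's pose just before it. calibration takes no time and is no camera call; for the wrist camera it gives the pose at the moment of the call.
- r.sign_off(): hands the job in; it is judged then, once.
Trained networks look in the newest picture that a camera, given by its name, has taken for a name from the list of things; names that differ only in an ending like _2 or _b are one class to them, and where a whole thing is asked for, a point or a joint stands for the part that bears it (a point fixed in the world has none). Each returns a list of dicts, best first, with "conf" (0 to 1); they miss things now and then, are a little off and sometimes report something else, mostly with a low value. They report only what shows in the picture. A call takes as long as a camera call.
- vision.cut_out(camera, thing): "region" (400x640 bool, what is visible of it) and "uv" ([column, row] in pixels, amid what is visible of it).
- vision.landmark_of(camera, thing): "uv" ([column, row] in pixels: a listed point, or the origin of a listed thing).
The state is a dict: "clock": time; "qpos": joint angles; "qvel": joint speeds; "joint_efforts": joint torques, N m; "eef_pos": TCP position; "tcp_rot": TCP orientation; "contact_force": force on the tool from outside, world axes, zero at the start; "wrist_torque": the same for the moment, N m; "opening": opening from 0.0 (shut) to 1.0 (fully open); "grasp_force": force on a finger pad.
Only numpy, scipy, OpenCV 4.12 (cv2) and the standard library are available. Lean on these libraries where they do the work, as an engineer would, in place of code of your own. Each camera call takes 0.05 s, during which the arm holds its last target. There are 200 camera calls.

TASK

A bread roll has jammed crosswise in the chute of the roll dispenser, underneath its clear guards: reach down through the slot between the guards, push the roll back up the ramp until the whole roll lies on the flat loading deck at the top, then lift it out and lay it in the white tray, flat on the tray's floor beside the other two rolls. Set it down, do not drop it, and leave the tray's two rolls, the tongs and the bagged loaf where they are.

Things in the scene. Friction and masses are not known exactly. Their poses are not given: they have to be found in the camera images.
- dispenser: Bread-roll dispenser fixed to the counter: dark wood base, steel deck and chute, clear acrylic sides with aluminium edges; 510 mm long, 200 mm wide. Origin at counter level below the middle of the crest, the straight edge where ramp and loading deck meet. x axis uphill, from ramp to deck; y across to the left; z up. All x, y, z in the dispenser_ points' texts are in this frame.
- dispenser_deck (a point): Middle of the loading deck's floor. The deck is flat steel, x = 0 to 185 mm, z = 130 mm, 176 mm wide inside (y = -88 to 88 mm), open above; clear side walls and an end wall at x = 185 mm rise 52 mm above it. Towards the ramp it is open.
- dispenser_ramp (a point): Point on the ramp floor, on its centre line, half-way down. The ramp falls at 22 degrees from x = 0, z = 130 mm to x = -170 mm, z = 61 mm: floor z = 130 mm + 0.404 x. Its clear side walls (y = -88 and 88 mm) are 52 mm high, measured square to the floor.
- dispenser_throat (a point): Point on the ramp floor in the middle of the throat's upper end, x = -112 mm. Two upright steel guide plates, 52 mm high, narrow the chute at 45 degrees from 176 mm wide at x = -75 mm to 96 mm wide at x = -112 mm; below that it stays 96 mm wide down to the flat, open pick-up pan (x = -170 to -320 mm, z = 61 mm, rim 22 mm high).
- dispenser_slot (a point): Middle of the slot's upper end, level with the guards' top. The guards are two clear acrylic sheets, 4 mm thick, slot edges trimmed in aluminium, lying on the ramp's side walls parallel to the ramp, top 57 mm above its floor (square to it), underside 51 mm, from x = -30 to -180 mm. The slot between them is 76 mm wide (y = -38 to 38 mm) and runs their whole length, open at both ends.
- jammed_roll_center (a point): Centre (half-way up) of the jammed roll: crusty oval bread roll, golden brown, three pale slashes, firm, 55 to 115 g, flat underside; 140 mm long (y axis), 54 wide (x), 42 high (z), ends rounded. It lies across the ramp within about 15 degrees of square, against both guide plates, its ends under the guards. It is slippery: let go on the ramp it slides back down; on the flat deck it stays.
- tray: White melamine tray lying loose on the counter, 340 mm (x) by 240 mm (y), rim 20 mm high and 5 mm thick, floor 5 mm thick. Origin: middle of its underside. Two rolls lie on its +x half; the -x half is empty.
- tray_roll_1_center (a point): Centre (half-way up) of a roll of the same size lying in the tray, about 38 mm from the tray's middle towards its +x end, long axis roughly along the tray's y; leave it alone.
- tray_roll_2_center (a point): Centre (half-way up) of the other roll in the tray, about 112 mm from the tray's middle towards its +x end, long axis roughly along the tray's y; leave it alone.
- tongs: Steel serving tongs lying on the counter to the left of the dispenser, about 255 mm long (x), 80 mm wide, 12 mm high; origin at the middle of the underside; leave them alone.
- bagged_loaf: Loaf in a clear bag standing on the counter to the left of the dispenser, 114 x 126 mm, 180 mm high with the tied top; origin at the middle of the underside; leave it alone.

How it is judged:
By the outcome, as a careful person would: the job done as asked, in the order asked, and still so for the second after the job is handed in, with the robot touching nothing.
It also fails if it takes over 67 s, if anything falls off the work surface, if the arm or the gripper's body presses on something with over 40 N, if the wrist force passes 120 N, or if a joint passes its speed limit or range.

## Working session

There is one attempt and no reset: what is moved stays moved. The work goes in short steps, Python scripts to look and compute and a tool call to move; the robot and the scene stay as the last step left them, time stands still between calls to the robot, and variables do not carry over. Pictures are saved under pics/ and viewed, at most 10 in all, crops included, and the job is handed in when it is done.

Besides the shell and the picture viewer there is one more tool, called after "Emit:" by a JSON object that holds its "method" and its "body". play_rows: Moves the arm, as the interface text tells. Its arguments: {"type":"object","properties":{"steps":{"type":"array"},"grip_force":{"type":"number"}},"required":["steps"]}

```bash
mkdir -p pics; cat > h.py <<'E'
import numpy as np, cv2
from rig import r, vision
def ray(cam,uv):
    c=vision.calibration(cam);K=np.array(c["mtx"]);k=c["k1"]
    d=np.array([(uv[0]-K[0,2])/K[0,0],(uv[1]-K[1,2])/K[1,1]]);s=d.copy()
    for _ in range(20): s=d/(1+k*(s@s))
    return np.array([*s,1.]),np.array(c["extrinsics"])
def at_depth(cam,uv,z):
    s,E=ray(cam,uv);return (E@np.append(s*z,1))[:3]
def at_z(cam,uv,z):
    s,E=ray(cam,uv);d=E[:3,:3]@s;o=E[:3,3];return o+d*(z-o[2])/d[2]
def cloud(cam,depth,mask):
    v,u=np.nonzero(mask&(depth>0));c=vision.calibration(cam);K=np.array(c["mtx"]);k=c["k1"]
    d=np.stack([(u-K[0,2])/K[0,0],(v-K[1,2])/K[1,1]],1);s=d.copy()
    for _ in range(20): s=d/(1+k*(s**2).sum(1,keepdims=True))
    z=depth[v,u];P=np.stack([s[:,0]*z,s[:,1]*z,z],1);E=np.array(c["extrinsics"])
    return P@E[:3,:3].T+E[:3,3]
E
python3 - <<'E'
from h import *
s=r.sense();print(s["eef_pos"],s["tcp_rot"])
ims=[]
for cam in ["top","side"]:
    p,d=vision.grab_frame(cam);cv2.imwrite(f"pics/{cam}0.png",p[:,:,::-1])
    print(cam,np.round(vision.calibration(cam)["extrinsics"],2).tolist())
    for n in ["dispenser","dispenser_deck","dispenser_ramp","dispenser_throat","dispenser_slot","jammed_roll_center","tray","tray_roll_1_center","tongs","bagged_loaf"]:
        for o in vision.landmark_of(cam,n)[:3]:
            u,v=o["uv"];z=d[int(np.clip(v,0,399)),int(np.clip(u,0,639))]
            zz={"dispenser":0,"dispenser_deck":130,"dispenser_ramp":96,"dispenser_throat":85,"dispenser_slot":172,"tray":0,"jammed_roll_center":125,"tray_roll_1_center":26}.get(n,0)
            print(n,round(o["conf"],2),np.round(o["uv"],1),"depthpt",np.round(at_depth(cam,(u,v),z)),"zpt",np.round(at_z(cam,(u,v),zz)))
E
```

```text
[179.06236089 598.28665582 230.57039289] [-3.14020225e+00  1.16387082e-05  2.85081819e+00]
top [[-0.02, -0.99, 0.16, 338.86], [-1.0, 0.02, 0.02, 41.99], [-0.02, -0.16, -0.99, 1276.92], [0.0, 0.0, 0.0, 1.0]]
dispenser 0.93 [314.9 197. ] depthpt [538.  78. 124.] zpt [559.  82.   0.]
dispenser_deck 0.92 [302.1 154.6] depthpt [648. 109. 130.] zpt [648. 109. 130.]
dispenser_deck 0.73 [477.9 188.8] depthpt [ 563. -365.   44.] zpt [ 548. -337.  130.]
dispenser_ramp 0.81 [324.8 222.3] depthpt [471.  54. 133.] zpt [476.  55.  96.]
dispenser_throat 0.83 [331. 231.] depthpt [450.  39. 122.] zpt [454.  39.  85.]
dispenser_slot 0.91 [317.9 196.6] depthpt [539.  71. 120.] zpt [530.  69. 172.]
jammed_roll_center 0.76 [329.7 224.9] depthpt [465.  42. 132.] zpt [465.  42. 125.]
jammed_roll_center 0.7 [482.  157.8] depthpt [ 650. -383.   46.] zpt [ 630. -355.  125.]
jammed_roll_center 0.3 [317.2 198.8] depthpt [533.  73. 122.] zpt [533.  72. 125.]
tray 0.94 [474.4 199.5] depthpt [ 540. -365.    8.] zpt [ 541. -367.    0.]
tray_roll_1_center 0.78 [477.  188.9] depthpt [ 563. -362.   44.] zpt [ 566. -36
[... 531 characters left out ...]
303.3 203.3] depthpt [487. -10. 152.] zpt [491.  49.  96.]
dispenser_throat 0.91 [288.3 206.1] depthpt [449.  -3. 138.] zpt [450.  52.  85.]
dispenser_slot 0.71 [317.7 173.4] depthpt [537. 137. 125.] zpt [532.  81. 172.]
jammed_roll_center 0.88 [298.5 198.4] depthpt [477.  13. 148.] zpt [477.  38. 125.]
tray 0.8 [336.4 360.4] depthpt [ 536. -373.    2.] zpt [ 537. -372.    0.]
tray_roll_1_center 0.68 [352.7 353. ] depthpt [ 570. -380.   42.] zpt [ 572. -371.   26.]
tongs 0.72 [260.5 139.4] depthpt [368. 476.   7.] zpt [368. 485.   0.]
bagged_loaf 0.81 [343.  140.6] depthpt [644. 391.  47.] zpt [654. 456.  -0.]
bagged_loaf 0.18 [339.9 359.8] depthpt [ 544. -372.    2.] zpt [ 545. -371.    0.]
```

```bash
python3 - <<'E'
from h import *
a=cv2.imread("pics/top0.png")[100:300,150:580];b=cv2.imread("pics/side0.png")[100:400,150:580]
cv2.imwrite("pics/c0.png",np.vstack([cv2.resize(a,(690,321)),cv2.resize(b[:170],(690,273))]))
p,d=vision.grab_frame("top")
P=cloud("top",d,np.ones(d.shape,bool))
# deck plane points near
m=(abs(P[:,2]-130)<3)&(np.hypot(P[:,0]-648,P[:,1]-109)<150)
Q=P[m];print(len(Q));(c,sz,a)=cv2.minAreaRect(Q[:,:2].astype(np.float32));print(c,sz,a)
for n in ["jammed_roll_center"]:
    for o in vision.cut_out("top",n)[:4]:
        C=cloud("top",d,o["region"]);t=C[:,2]
        rr=cv2.minAreaRect(C[:,:2].astype(np.float32));print(o["conf"],o["uv"],len(C),np.round(np.median(C,0)),np.round(np.percentile(t,[5,50,95])),rr)
for o in vision.cut_out("top","tray")[:1]:
    C=cloud("top",d,o["region"]);print("tray",cv2.minAreaRect(C[:,:2].astype(np.float32)))
E
```

```text
4184
(636.1968994140625, 105.77210998535156) (210.3507843017578, 189.7306671142578) 17.02375602722168
0.76 [327.1, 225.1] 643 [470.  49. 132.] [116. 132. 138.] ((473.5521545410156, 51.095062255859375), (56.509681701660156, 78.11383819580078), 18.1488037109375)
tray ((546.5912475585938, -379.76495361328125), (363.7784729003906, 266.55242919921875), 6.702521800994873)
```

View pics/c0.png

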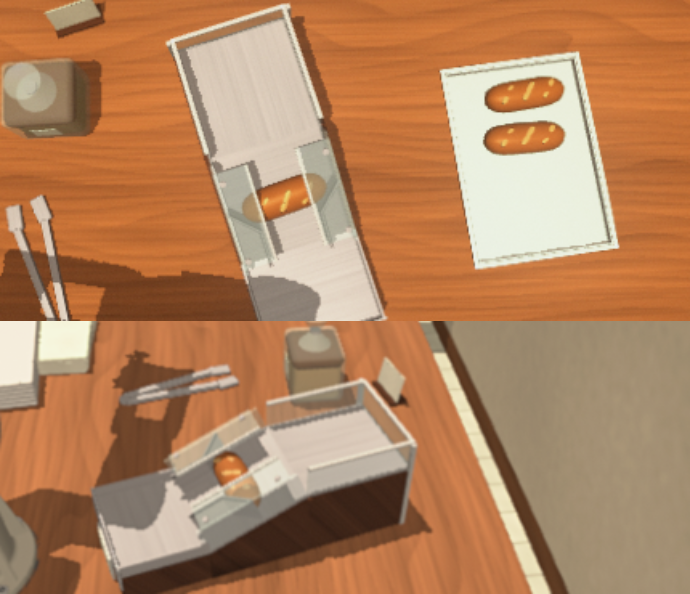

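The picture shows the dispenser at the left (roll under the guards at crop pixel 285,197, deck at 245,95) and the tray at the right (530,160), with its two rolls at the far end and the near half empty. I estimate the crest at about (560, 81) with a yaw of 17.5°.

```bash
cat >> h.py <<'E'
O=np.array([560.,81.]);A=np.radians(17.5)
def dw(x,y,z,O=O,A=A): return np.array([O[0]+x*np.cos(A)-y*np.sin(A),O[1]+x*np.sin(A)+y*np.cos(A),z])
def wd(p,O=O,A=A):
    d=np.array(p[:2])-O;return np.array([d@[np.cos(A),np.sin(A)],d@[-np.sin(A),np.cos(A)],p[2]])
def plan(p,ang,frm=None):
    """delta cm + yaw for TCP p with tool y at world angle ang(deg)"""
    from scipy.spatial.transform import Rotation as R
    s=r.sense();M=R.from_euler("xyz",s["tcp_rot"]).as_matrix()
    cur=np.degrees(np.arctan2(M[1,1],M[0,1]))
    turn=-np.radians(ang-cur)
    print("t",round(s["clock"],2),"at",np.round(s["eef_pos"],1),"disp",np.round(wd(s["eef_pos"]),1),"yang",round(cur,1),"->",np.round(p,1),"delta cm",np.round(M.T@(np.array(p)-s["eef_pos"])/10,2),"yaw",round(turn,3))
E
python3 - <<'E'
from h import *
plan(dw(-150,0,260),107.5)
E
```

```text
t 1.25 at [179.2 598.8 231.3] disp [-207.5  608.3  231.3] yang 73.3 -> [416.9  35.9 260. ] delta cm [-38.92 -47.11  -2.87] yaw -0.596
```

Emit:
{"method": "play_rows", "body": {"steps": [{"delta_pos":[-2.5,-3,-2.9],"yaw":-0.1,"jaw":30},{"delta_pos":[-5.5,-6.5,-2.9],"yaw":-0.2,"jaw":30},{"delta_pos":[-8.5,-10.3,-2.9],"yaw":-0.3,"jaw":30},{"delta_pos":[-11.5,-13.9,-2.9],"yaw":-0.4,"jaw":30},{"delta_pos":[-14.5,-17.6,-2.9],"yaw":-0.5,"jaw":30},{"delta_pos":[-17.5,-21.2,-2.9],"yaw":-0.6,"jaw":30},{"delta_pos":[-20.5,-24.8,-2.9],"yaw":-0.6,"jaw":30},{"delta_pos":[-23.5,-28.4,-2.9],"yaw":-0.6,"jaw":30}]}}

```text
clock: 2.05
eef_pos: [323.3, 257.7, 260.6]
tcp_rot: [3.141, 0.001, -2.832]
contact_force: [1.1, 0.1, 0.0]
opening: 0.302
grasp_force: 0.0
```

```bash
python3 -c "
from h import *
plan(dw(-150,0,260),107.5)"
```

```text
t 2.05 at [323.3 257.7 260.6] disp [-172.7  239.7  260.6] yang 107.8 -> [416.9  35.9 260. ] delta cm [ -2.16 -23.98   0.05] yaw 0.005
```

Emit:
{"method": "play_rows", "body": {"steps": [{"delta_pos":[-0.4,-4,0],"yaw":0,"jaw":30},{"delta_pos":[-0.8,-8.5,0],"yaw":0,"jaw":30},{"delta_pos":[-1.2,-13,0],"yaw":0,"jaw":30},{"delta_pos":[-1.6,-17.5,0],"yaw":0,"jaw":30},{"delta_pos":[-2,-21,0],"yaw":0,"jaw":30},{"delta_pos":[-2.2,-23,0],"yaw":0,"jaw":30},{"delta_pos":[-2.2,-24,0],"yaw":0,"jaw":30},{"delta_pos":[-2.2,-24,0],"yaw":0,"jaw":30}]}}

```text
clock: 2.85
eef_pos: [417.0, 36.8, 260.3]
tcp_rot: [3.142, -0.0, -2.834]
contact_force: [-0.2, -0.5, -1.0]
opening: 0.3
grasp_force: 0.0
```

```bash
python3 - <<'E'
from h import *
plan(dw(-150,0,260),107.5)
c=vision.calibration("wrist");print(np.round(c["extrinsics"],2).tolist())
p,d=vision.grab_frame("wrist");cv2.imwrite("pics/w1.png",p[:,:,::-1])
for n,z in [("dispenser_ramp",96),("dispenser_throat",85),("dispenser_slot",178),("jammed_roll_center",112),("dispenser_deck",130)]:
    for o in vision.landmark_of("wrist",n)[:2]:
        q=at_z("wrist",o["uv"],z);print(n,round(o["conf"],2),np.round(o["uv"]),np.round(q),"disp",np.round(wd(q),1))
for o in vision.cut_out("wrist","jammed_roll_center")[:2]:
    C=cloud("wrist",d,o["region"]);D=np.array([wd(x) for x in C]);print(o["conf"],o["uv"],len(C),np.round(np.percentile(D,[2,50,98],axis=0),0).tolist())
E
```

```text
t 2.85 at [417.   36.8 260.3] disp [-149.7    0.8  260.3] yang 107.6 -> [416.9  35.9 260. ] delta cm [ 0.03 -0.08  0.03] yaw 0.002
[[-0.3, 0.92, 0.26, 351.13], [0.95, 0.29, 0.08, 14.13], [0.0, 0.28, -0.96, 403.27], [0.0, 0.0, 0.0, 1.0]]
dispenser_throat 0.94 [319. 214.] [451.  47.  85.] disp [-113.8   -0.2   85. ]
dispenser_slot 0.89 [313. 336.] [529.  67. 178.] disp [-34.   -4.4 178. ]
dispenser_slot 0.28 [318. 273.] [470.  52. 178.] disp [-94.9  -0.6 178. ]
jammed_roll_center 0.56 [315. 246.] [477.  50. 112.] disp [-88.6  -4.3 112. ]
dispenser_deck 0.71 [623. 224.] [359. 322. 130.] disp [-119.7  290.2  130. ]
0.69 [624.2, 249.4] 4047 [[-167.0, 392.0, 2.0], [-33.0, 411.0, 11.0], [55.0, 460.0, 14.0]]
0.63 [320.0, 239.0] 3478 [[-118.0, -38.0, 108.0], [-105.0, 1.0, 131.0], [-72.0, 37.0, 137.0]]
```

View pics/w1.png

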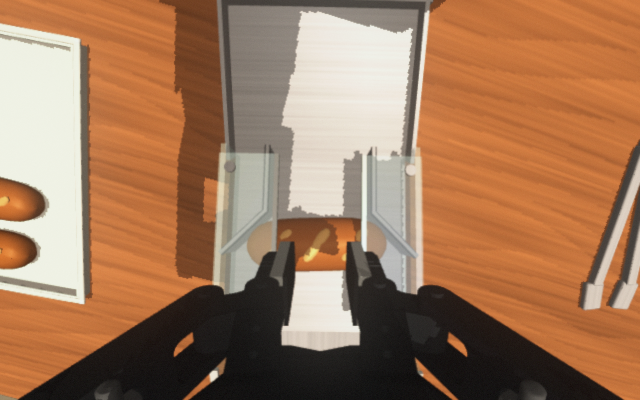

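The view (downhill is up in the image) shows the roll centred at (318,245) and the slot between columns 272 and 365. The fingers, at columns 290–350, are centred over it. Next I check how wide the gripper's linkage is at each height.

```bash
python3 - <<'E'
from h import *
p,d=vision.grab_frame("wrist")
C=cloud("wrist",d,d>0);D=np.array([wd(x) for x in C]);t=r.sense()["eef_pos"]
D-=np.append(wd(t)[:2],t[2])
for a in range(-10,130,10):
    m=(D[:,2]>=a)&(D[:,2]<a+10)
    if m.sum()>5: print(a,m.sum(),"y",np.round(np.percentile(D[m,1],[1,99])),"x",np.round(np.percentile(D[m,0],[1,99])))
E
```

```text
0 340 y [-26.  23.] x [-11.  11.]
10 706 y [-27.  24.] x [-11.  11.]
20 876 y [-28.  24.] x [-11.  11.]
30 1197 y [-24.  21.] x [-11.  12.]
40 1874 y [-44.  41.] x [-13.   8.]
50 7202 y [-49.  45.] x [-13.  12.]
60 5234 y [-53.  50.] x [-17.  13.]
70 10484 y [-58.  54.] x [-17.  10.]
80 12887 y [-63.  59.] x [-17.  -2.]
90 5204 y [-65.  62.] x [-20. -10.]
```

Emit:
{"method": "play_rows", "body": {"steps": [{"delta_pos":[0,-0.1,0],"yaw":0,"jaw":4},{"delta_pos":[0,-0.1,0],"yaw":0,"jaw":4},{"delta_pos":[0,-0.1,0],"yaw":0,"jaw":4},{"delta_pos":[0,-0.1,0],"yaw":0,"jaw":4},{"delta_pos":[0,-0.1,0],"yaw":0,"jaw":4},{"delta_pos":[0,-0.1,0],"yaw":0,"jaw":4},{"delta_pos":[0,-0.1,0],"yaw":0,"jaw":4},{"delta_pos":[0,-0.1,0],"yaw":0,"jaw":4}]}}

```text
clock: 4.05
eef_pos: [417.2, 36.4, 260.3]
tcp_rot: [3.142, -0.0, -2.832]
contact_force: [0.1, 0.4, 0.3]
opening: 0.043
grasp_force: 0.0
```

```bash
python3 - <<'E'
from h import *
p,d=vision.grab_frame("wrist")
C=cloud("wrist",d,d>0);D=np.array([wd(x) for x in C]);t=r.sense()["eef_pos"]
D-=np.append(wd(t)[:2],t[2])
for a in range(-5,90,5):
    m=(D[:,2]>=a)&(D[:,2]<a+5)
    if m.sum()>5: print(a,m.sum(),"y",np.round(np.percentile(D[m,1],[1,99])),"x",np.round(np.percentile(D[m,0],[1,99])))
print(r.sense()["opening"]);plan(dw(-152,0,150),107.5)
E
```

```text
0 59 y [-9.  6.] x [-10.   3.]
5 222 y [-15.  12.] x [-11.  11.]
10 258 y [-16.  14.] x [-11.  -6.]
15 305 y [-16.  13.] x [-11.  -5.]
20 321 y [-16.  14.] x [-11.  -6.]
25 372 y [-16.  14.] x [-11.  -6.]
30 237 y [-16.  13.] x [-11.  -6.]
35 724 y [-11.   8.] x [-11.  12.]
40 479 y [-24.  25.] x [-13.  -5.]
45 1614 y [-34.  31.] x [-13.  10.]
50 2150 y [-38.  35.] x [-13.   9.]
55 4211 y [-41.  38.] x [-12.   9.]
60 2245 y [-45.  42.] x [-15.   9.]
65 2990 y [-49.  46.] x [-17.   9.]
70 5238 y [-52.  49.] x [-17.   8.]
75 5786 y [-56.  53.] x [-17.   6.]
80 5925 y [-60.  56.] x [-17.  -3.]
85 7822 y [-62.  59.] x [-17.  -5.]
0.03916890424233894
t 4.1 at [417.2  36.4 260.3] disp [-149.6    0.4  260.3] yang 107.7 -> [415.   35.3 150. ] delta cm [ 0.24 -0.04 11.03] yaw 0.004
```

Emit:
{"method": "play_rows", "body": {"steps": [{"delta_pos":[0.2,0,4],"yaw":0,"jaw":4},{"delta_pos":[0.2,0,8],"yaw":0,"jaw":4},{"delta_pos":[0.2,0,11],"yaw":0,"jaw":4},{"delta_pos":[0.2,0,13],"yaw":0,"jaw":4},{"delta_pos":[0.2,0,15],"yaw":0,"jaw":4},{"delta_pos":[0.2,0,16.5],"yaw":0,"jaw":4},{"delta_pos":[0.2,0,16.9],"yaw":0,"jaw":4},{"delta_pos":[0.2,0,16.9],"yaw":0,"jaw":4}]}}

```text
clock: 4.9
eef_pos: [415.0, 35.8, 91.0]
tcp_rot: [3.141, -0.001, -2.832]
contact_force: [0.5, 0.4, 1.1]
opening: 0.044
grasp_force: 0.0
```

```bash
python3 - <<'E'
from h import *
plan(dw(-80,0,119),107.5)
p,d=vision.grab_frame("wrist");a=p[:,:,::-1]
p,d=vision.grab_frame("side");b=p[150:300,200:440,::-1]
cv2.imwrite("pics/w2.png",np.vstack([cv2.resize(a,(480,300)),cv2.resize(b,(480,300))]))
E
```

```text
t 4.9 at [415.   35.8  91. ] disp [-151.8    0.5   91. ] yang 107.7 -> [483.7  56.9 119. ] delta cm [-7.18 -0.08 -2.81] yaw 0.004
```

View pics/w2.png

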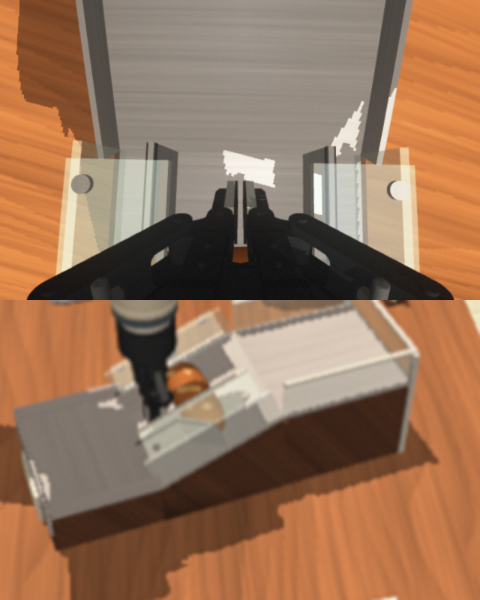

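The fingers stand in the slot, free of the guards, at the side-crop position (155,410), just downhill of the roll at (190,395). Now I push uphill.

Emit:
{"method": "play_rows", "body": {"steps": [{"delta_pos":[-0.6,0,-0.24],"yaw":0,"jaw":4},{"delta_pos":[-1.3,0,-0.53],"yaw":0,"jaw":4},{"delta_pos":[-2.0,0,-0.81],"yaw":0,"jaw":4},{"delta_pos":[-2.7,0,-1.09],"yaw":0,"jaw":4},{"delta_pos":[-3.4,0,-1.37],"yaw":0,"jaw":4},{"delta_pos":[-4.1,0,-1.66],"yaw":0,"jaw":4},{"delta_pos":[-4.8,0,-1.94],"yaw":0,"jaw":4},{"delta_pos":[-5.5,0,-2.22],"yaw":0,"jaw":4}]}}

```text
clock: 5.8
eef_pos: [468.2, 52.7, 113.7]
tcp_rot: [3.142, -0.0, -2.832]
contact_force: [-1.1, -0.8, 0.9]
opening: 0.038
grasp_force: 0.6
```

```bash
cat > look.py <<'E'
from h import *
import sys
plan(dw(-30,0,140),107.5)
p,d=vision.grab_frame("side");b=p[110:260,220:460,::-1]
p,d=vision.grab_frame("top");a=p[130:270,250:390,::-1]
cv2.imwrite(sys.argv[1],np.hstack([cv2.resize(b,(480,300)),cv2.resize(a,(300,300))]))
for o in vision.cut_out("top","jammed_roll_center")[:4]:
    C=cloud("top",d,o["region"]);D=np.array([wd(x) for x in C])
    if abs(np.median(D[:,1]))<150: print(round(o["conf"],2),len(C),np.round(np.percentile(D,[2,50,98],axis=0)).tolist(),cv2.minAreaRect(D[:,:2].astype(np.float32)))
E
python3 look.py pics/l3.png
```

```text
t 5.8 at [468.2  52.7 113.7] disp [-96.1   0.7 113.7] yang 107.7 -> [531.4  72.  140. ] delta cm [-6.61 -0.09 -2.64] yaw 0.004
```

View pics/l3.png

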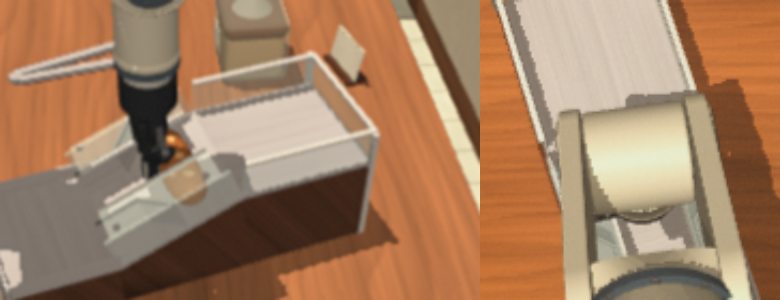

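The roll is moving ahead of the fingers, at (185,165) in the side crop, with about 1 N of force. I continue the push.

Emit:
{"method": "play_rows", "body": {"steps": [{"delta_pos":[-0.7,0,-0.28],"yaw":0,"jaw":4},{"delta_pos":[-1.4,0,-0.57],"yaw":0,"jaw":4},{"delta_pos":[-2.1,0,-0.85],"yaw":0,"jaw":4},{"delta_pos":[-2.8,0,-1.13],"yaw":0,"jaw":4},{"delta_pos":[-3.5,0,-1.41],"yaw":0,"jaw":4},{"delta_pos":[-4.2,0,-1.7],"yaw":0,"jaw":4},{"delta_pos":[-4.9,0,-1.98],"yaw":0,"jaw":4},{"delta_pos":[-5.6,0,-2.26],"yaw":0,"jaw":4}]}}

```text
clock: 6.75
eef_pos: [521.6, 69.8, 136.3]
tcp_rot: [-3.142, -0.0, -2.832]
contact_force: [-1.6, -0.6, -0.3]
opening: 0.043
grasp_force: 0.5
```

```bash
python3 look.py pics/l4.png
```

```text
t 6.75 at [521.6  69.8 136.3] disp [-40.    0.9 136.3] yang 107.7 -> [531.4  72.  140. ] delta cm [-1.   -0.09 -0.37] yaw 0.004
```

View pics/l4.png

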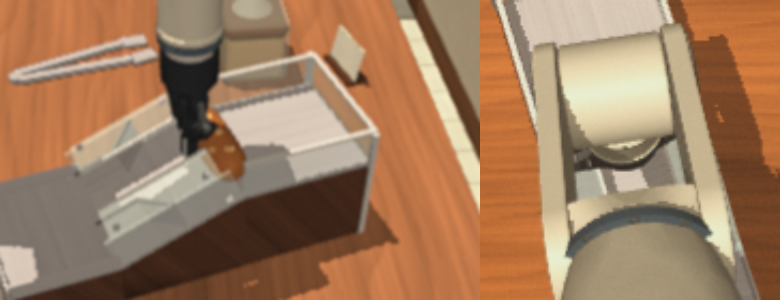

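The roll, at (225,150) in the side crop, is now on the crest and roughly square. I keep going onto the deck.

Emit:
{"method": "play_rows", "body": {"steps": [{"delta_pos":[-0.6,0,-0.24],"yaw":0,"jaw":4},{"delta_pos":[-1.2,0,-0.5],"yaw":0,"jaw":4},{"delta_pos":[-1.8,0,-0.75],"yaw":0,"jaw":4},{"delta_pos":[-2.4,0,-1.0],"yaw":0,"jaw":4},{"delta_pos":[-3.0,0,-1.2],"yaw":0,"jaw":4},{"delta_pos":[-3.6,0,-1.2],"yaw":0,"jaw":4},{"delta_pos":[-4.2,0,-1.1],"yaw":0,"jaw":4},{"delta_pos":[-4.8,0,-1.0],"yaw":0,"jaw":4}]}}

```text
clock: 7.7
eef_pos: [567.2, 84.3, 145.9]
tcp_rot: [-3.142, -0.0, -2.832]
contact_force: [0.4, 0.3, -0.2]
opening: 0.04
grasp_force: 0.2
```

Emit:
{"method": "play_rows", "body": {"steps": [{"delta_pos":[-0.6,0,0],"yaw":0,"jaw":4},{"delta_pos":[-1.2,0,0.1],"yaw":0,"jaw":4},{"delta_pos":[-1.8,0,0.2],"yaw":0,"jaw":4},{"delta_pos":[-2.3,0,0.2],"yaw":0,"jaw":4},{"delta_pos":[-2.8,0,0.2],"yaw":0,"jaw":4},{"delta_pos":[-3.2,0,0.2],"yaw":0,"jaw":4},{"delta_pos":[-3.5,0,0.2],"yaw":0,"jaw":4},{"delta_pos":[-3.5,0,0.2],"yaw":0,"jaw":4}]}}

```text
clock: 8.5
eef_pos: [600.5, 95.0, 144.1]
tcp_rot: [-3.142, 0.0, -2.832]
contact_force: [0.2, 0.2, -0.2]
opening: 0.043
grasp_force: 0.0
```

```bash
python3 look.py pics/l5.png
```

```text
t 8.5 at [600.5  95.  144.1] disp [ 42.8   1.2 144.1] yang 107.7 -> [531.4  72.  140. ] delta cm [ 7.28 -0.09  0.41] yaw 0.004
0.25 854 [[-318.0, -102.0, 57.0], [-109.0, -89.0, 140.0], [181.0, 88.0, 186.0]] ((-46.61766052246094, -62.43226623535156), (540.6524047851562, 151.00685119628906), 18.95133399963379)
```

View pics/l5.png

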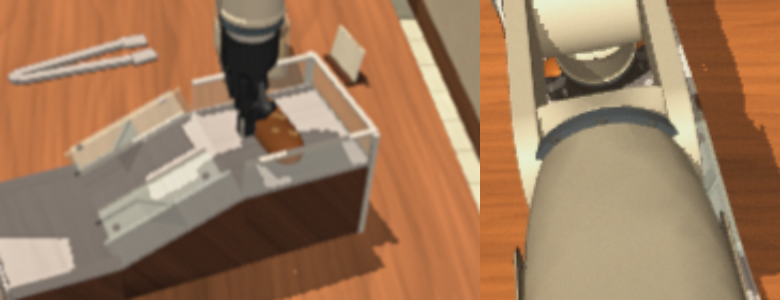

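The roll lies on the deck at (280,130) in the side crop. I back off, rise, open and turn the gripper 90° to straddle it.

Emit:
{"method": "play_rows", "body": {"steps": [{"delta_pos":[0.8,0,0],"yaw":0,"jaw":4},{"delta_pos":[1.2,0,-3],"yaw":0,"jaw":4},{"delta_pos":[1.2,0,-7],"yaw":0,"jaw":4},{"delta_pos":[1.2,0,-11],"yaw":0.14,"jaw":50},{"delta_pos":[0,0,-14],"yaw":0.28,"jaw":100},{"delta_pos":[-1.5,0,-16],"yaw":0.42,"jaw":100},{"delta_pos":[-3,0,-16],"yaw":0.56,"jaw":100},{"delta_pos":[-4,0,-16],"yaw":0.7,"jaw":100}]}}

```text
clock: 9.45
eef_pos: [638.6, 107.1, 305.1]
tcp_rot: [3.141, 0.001, 2.745]
contact_force: [0.0, 0.3, -0.2]
opening: 0.883
grasp_force: 0.0
```

Emit:
{"method": "play_rows", "body": {"steps": [{"delta_pos":[0,0,0],"yaw":0.14,"jaw":100},{"delta_pos":[0,0,0],"yaw":0.28,"jaw":100},{"delta_pos":[0,0,0],"yaw":0.42,"jaw":100},{"delta_pos":[0,0,0],"yaw":0.56,"jaw":100},{"delta_pos":[0,0,0],"yaw":0.7,"jaw":100},{"delta_pos":[0,0,0],"yaw":0.84,"jaw":100},{"delta_pos":[0,0,0],"yaw":0.87,"jaw":100},{"delta_pos":[0,0,0],"yaw":0.87,"jaw":100}]}}

```text
clock: 10.25
eef_pos: [637.7, 106.9, 304.0]
tcp_rot: [-3.141, 0.0, 1.883]
contact_force: [0.5, -0.1, 0.6]
opening: 1.001
grasp_force: 0.0
```

```bash
cat > look2.py <<'E'
from h import *
import sys
p,d=vision.grab_frame("wrist");cv2.imwrite(sys.argv[1],p[:,:,::-1])
for o in vision.cut_out("wrist","jammed_roll_center")[:3]:
    C=cloud("wrist",d,o["region"]);D=np.array([wd(x) for x in C])
    print(round(o["conf"],2),np.round(o["uv"]),len(C),"disp pct",np.round(np.percentile(D,[1,50,99],axis=0)).tolist(),"world",[np.round(x,1) for x in cv2.minAreaRect(C[C[:,2]>np.percentile(C[:,2],10),:2].astype(np.float32))])
for o in vision.landmark_of("wrist","jammed_roll_center")[:3]:print(o["conf"],np.round(o["uv"]),np.round(wd(at_z("wrist",o["uv"],151))))
plan(dw(83,0,142),17.5)
E
python3 look2.py pics/w6.png
```

```text
0.6 [319. 186.] 6554 disp pct [[57.0, -64.0, 152.0], [82.0, 5.0, 167.0], [107.0, 63.0, 172.0]] world [array([638.8, 103.3]), array([ 47.9, 135.5]), np.float64(19.1)]
0.59 [320. 189.] [ 83.  -2. 151.]
t 10.4 at [638. 107. 304.] disp [ 82.2   1.3 304. ] yang 17.9 -> [639.2 106.  142. ] delta cm [-0.13  0.08 16.2 ] yaw 0.007
```

View pics/w6.png

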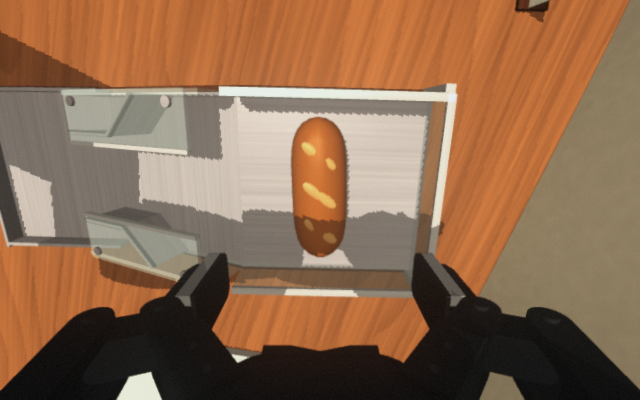

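The whole roll lies on the deck, at image (319,186), which is dispenser (82, -1) at about 18.5°. The gripper is centred above it, so I go down and grasp.

Emit:
{"method": "play_rows", "body": {"steps": [{"delta_pos":[0.1,0,4],"yaw":0,"jaw":100},{"delta_pos":[0.1,0,8],"yaw":0,"jaw":100},{"delta_pos":[0.1,0,11],"yaw":0,"jaw":100},{"delta_pos":[0.1,0,13.5],"yaw":0,"jaw":100},{"delta_pos":[0.1,0,15.5],"yaw":0,"jaw":100},{"delta_pos":[0.1,0,16.6],"yaw":0,"jaw":100},{"delta_pos":[0.1,0,17],"yaw":0,"jaw":100},{"delta_pos":[0.1,0,17],"yaw":0,"jaw":100}]}}

```text
clock: 11.2
eef_pos: [638.0, 108.0, 134.2]
tcp_rot: [-3.141, -0.0, 1.881]
contact_force: [0.3, 0.2, -0.2]
opening: 0.995
grasp_force: 0.0
```

Emit:
{"method": "play_rows", "body": {"steps": [{"delta_pos":[0,0,0],"yaw":0,"jaw":70},{"delta_pos":[0,0,0],"yaw":0,"jaw":60},{"delta_pos":[0,0,0],"yaw":0,"jaw":50},{"delta_pos":[0,0,0],"yaw":0,"jaw":40},{"delta_pos":[0,0,0],"yaw":0,"jaw":40},{"delta_pos":[0,0,0],"yaw":0,"jaw":40},{"delta_pos":[0,0,0],"yaw":0,"jaw":40},{"delta_pos":[0,0,0],"yaw":0,"jaw":40}], "grip_force": 30}}

```text
clock: 12.0
eef_pos: [638.5, 108.1, 135.3]
tcp_rot: [3.14, 0.0, 1.881]
contact_force: [-0.6, 0.2, 5.7]
opening: 0.588
grasp_force: 31.0
```

Emit:
{"method": "play_rows", "body": {"steps": [{"delta_pos":[0,0,-0.5],"yaw":0,"jaw":40},{"delta_pos":[0,0,-1.5],"yaw":0,"jaw":40},{"delta_pos":[0,0,-3.5],"yaw":0,"jaw":40},{"delta_pos":[0,0,-6],"yaw":0,"jaw":40},{"delta_pos":[0,0,-8.5],"yaw":0,"jaw":40},{"delta_pos":[0,0,-11],"yaw":0,"jaw":40},{"delta_pos":[0,0,-13],"yaw":0,"jaw":40},{"delta_pos":[0,0,-14],"yaw":0,"jaw":40}]}}

```text
clock: 12.8
eef_pos: [638.6, 108.1, 276.9]
tcp_rot: [3.139, 0.0, 1.881]
contact_force: [0.3, 0.7, -1.6]
opening: 0.588
grasp_force: 31.7
```

```bash
python3 - <<'E'
from h import *
p,d=vision.grab_frame("top")
C=cloud("top",d,np.ones(d.shape,bool))
m=(abs(C[:,2]-6)<4)&(np.hypot(C[:,0]-540,C[:,1]+370)<230)
lab=np.zeros((400,640),np.uint8);v,u=np.nonzero(d>0);
white=(p.min(2)[v,u]>150)
Q=C[white&(np.hypot(C[:,0]-540,C[:,1]+370)<230)&(C[:,2]<30)]
print("tray",len(Q),cv2.minAreaRect(Q[:,:2].astype(np.float32)))
for n in ["tray_roll_1_center"]:
  for o in vision.cut_out("top",n)[:4]:
    R=cloud("top",d,o["region"]);print(round(o["conf"],2),cv2.minAreaRect(R[:,:2].astype(np.float32)),np.round(np.median(R,0)))
for o in vision.landmark_of("top","tray"):print(at_z("top",o["uv"],0),o["conf"])
p,d=vision.grab_frame("wrist")
for o in vision.cut_out("wrist","jammed_roll_center")[:3]: 
    R=cloud("wrist",d,o["region"]);print(o["conf"],o["uv"],np.round(np.percentile(R,[2,50,98],axis=0)).tolist())
s=r.sense();print(s["opening"],s["grasp_force"],s["contact_force"],s["eef_pos"])
E
```

```text
tray 8969 ((545.4131469726562, -377.322998046875), (357.93743896484375, 262.7049560546875), 7.173018455505371)
0.95 ((578.328369140625, -365.8340759277344), (58.610408782958984, 136.0799102783203), 4.451530456542969) [ 573. -361.   41.]
[ 541.68372763 -366.06718332    0.        ] 0.82
0.62 [320.5, 240.9] [[607.0, 82.0, 291.0], [632.0, 129.0, 305.0], [663.0, 166.0, 309.0]]
0.5886514625282434 31.648626558680917 [ 0.27556202  0.03245096 -1.36815805] [637.23430256 107.84510015 272.82136869]
```

The roll is held: the opening stays at 0.589 and it weighs about 1.4 N. I carry it over to the tray's empty half.

```bash
python3 -c "
from h import *
plan([461,-378,230],7)"
```

```text
t 13.05 at [637.2 107.8 272.8] disp [ 81.7   2.4 272.8] yang 17.8 -> [ 461 -378  230] delta cm [-40.89 -31.6    4.33] yaw 0.188
```

Emit:
{"method": "play_rows", "body": {"steps": [{"delta_pos":[-1.5,-1.2,0],"yaw":0.02,"jaw":40},{"delta_pos":[-4,-3.1,0],"yaw":0.04,"jaw":40},{"delta_pos":[-7,-5.4,0],"yaw":0.06,"jaw":40},{"delta_pos":[-10,-7.7,0],"yaw":0.08,"jaw":40},{"delta_pos":[-13,-10,0],"yaw":0.1,"jaw":40},{"delta_pos":[-16,-12.4,0],"yaw":0.12,"jaw":40},{"delta_pos":[-19,-14.7,0],"yaw":0.14,"jaw":40},{"delta_pos":[-22,-17,0],"yaw":0.19,"jaw":40}]}}

```text
clock: 13.85
eef_pos: [541.3, -155.2, 273.1]
tcp_rot: [-3.14, -0.0, 1.689]
contact_force: [0.5, -0.8, -1.7]
opening: 0.588
grasp_force: 31.7
```

```bash
python3 -c "
from h import *
plan([461,-378,230],7)"
```

```text
t 13.85 at [ 541.3 -155.2  273.1] disp [ -88.9 -219.7  273.1] yang 6.8 -> [ 461 -378  230] delta cm [-21.18 -10.59   4.32] yaw -0.004
```

Emit:
{"method": "play_rows", "body": {"steps": [{"delta_pos":[-3,-1.5,0],"yaw":0,"jaw":40},{"delta_pos":[-6.5,-3.2,0],"yaw":0,"jaw":40},{"delta_pos":[-10,-5,0],"yaw":0,"jaw":40},{"delta_pos":[-13.5,-6.8,0],"yaw":0,"jaw":40},{"delta_pos":[-16.5,-8.3,0],"yaw":0,"jaw":40},{"delta_pos":[-19,-9.5,0],"yaw":0,"jaw":40},{"delta_pos":[-21,-10.5,0],"yaw":0,"jaw":40},{"delta_pos":[-21.2,-10.6,0],"yaw":0,"jaw":40}]}}

```text
clock: 14.65
eef_pos: [461.1, -378.8, 273.0]
tcp_rot: [-3.14, -0.0, 1.688]
contact_force: [-0.3, 0.3, -0.6]
opening: 0.587
grasp_force: 31.7
```

```bash
python3 - <<'E'
from h import *
plan([461,-378,230],7)
p,d=vision.grab_frame("wrist");cv2.imwrite("pics/w7.png",p[:,:,::-1])
C=cloud("wrist",d,d>0);v,u=np.nonzero(d>0)
m=(abs(C[:,2]-5)<3)&(p.min(2)[v,u]>110);print("tray floor z",np.median(C[m,2]),cv2.minAreaRect(C[m,:2].astype(np.float32)))
for o in vision.landmark_of("wrist","tray")[:2]:print("tray",o["conf"],at_z("wrist",o["uv"],0))
for n in ["tray_roll_1_center"]:
  for o in vision.cut_out("wrist",n)[:4]:
    R=cloud("wrist",d,o["region"]);print(round(o["conf"],2),o["uv"],np.round(np.percentile(R,[1,50,99],axis=0)).tolist(),cv2.minAreaRect(R[:,:2].astype(np.float32)))
E
```

```text
t 14.65 at [ 461.1 -378.8  273. ] disp [-232.6 -408.7  273. ] yang 6.7 -> [ 461 -378  230] delta cm [0.08 0.01 4.3 ] yaw -0.005
tray floor z 5.442260560425382 ((547.6853637695312, -366.35247802734375), (368.68511962890625, 244.3626251220703), 6.480807781219482)
tray 0.87 [ 548.27518337 -367.5106455     0.        ]
0.69 [412.1, 166.2] [[552.0, -429.0, 6.0], [573.0, -359.0, 42.0], [604.0, -299.0, 47.0]] ((583.3828735351562, -369.8868408203125), (61.70329666137695, 149.156005859375), 4.866383075714111)
0.34 [468.7, 180.9] [[627.0, -436.0, 6.0], [648.0, -366.0, 41.0], [682.0, -306.0, 47.0]] ((664.0577392578125, -376.150146484375), (67.87454223632812, 148.34561157226562), 6.772005081176758)
```

View pics/w7.png

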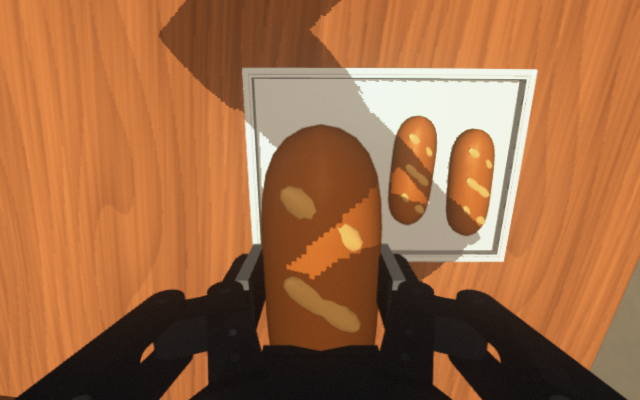

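The wrist view shows the roll held, at (320,240), above the tray's empty half. The other rolls, at (412,170) and (469,182), are well clear to the right, so I lower it.

Emit:
{"method": "play_rows", "body": {"steps": [{"delta_pos":[0.4,0.3,4],"yaw":0,"jaw":40},{"delta_pos":[0.4,0.3,8],"yaw":0,"jaw":40},{"delta_pos":[0.4,0.3,12],"yaw":0,"jaw":40},{"delta_pos":[0.4,0.3,16],"yaw":0,"jaw":40},{"delta_pos":[0.4,0.3,19.5],"yaw":0,"jaw":40},{"delta_pos":[0.4,0.3,22.5],"yaw":0,"jaw":40},{"delta_pos":[0.4,0.3,24.5],"yaw":0,"jaw":40},{"delta_pos":[0.4,0.3,25.2],"yaw":0,"jaw":40}]}}

```text
clock: 15.6
eef_pos: [464.8, -370.1, 19.8]
tcp_rot: [-3.139, -0.003, 1.692]
contact_force: [-0.5, -0.0, -1.2]
opening: 0.591
grasp_force: 31.6
```

Emit:
{"method": "play_rows", "body": {"steps": [{"delta_pos":[0,0,0.1],"yaw":0,"jaw":40},{"delta_pos":[0,0,0.2],"yaw":0,"jaw":40},{"delta_pos":[0,0,0.3],"yaw":0,"jaw":40},{"delta_pos":[0,0,0.4],"yaw":0,"jaw":40},{"delta_pos":[0,0,0.5],"yaw":0,"jaw":40},{"delta_pos":[0,0,0.6],"yaw":0,"jaw":40},{"delta_pos":[0,0,0.7],"yaw":0,"jaw":40},{"delta_pos":[0,0,0.7],"yaw":0,"jaw":40}]}}

```text
clock: 16.4
eef_pos: [465.6, -372.2, 15.0]
tcp_rot: [-3.141, -0.0, 1.691]
contact_force: [-0.7, 0.1, -1.5]
opening: 0.585
grasp_force: 31.6
```

Emit:
{"method": "play_rows", "body": {"steps": [{"delta_pos":[0,0,0.05],"yaw":0,"jaw":40},{"delta_pos":[0,0,0.1],"yaw":0,"jaw":40},{"delta_pos":[0,0,0.15],"yaw":0,"jaw":40},{"delta_pos":[0,0,0.2],"yaw":0,"jaw":40},{"delta_pos":[0,0,0.25],"yaw":0,"jaw":40},{"delta_pos":[0,0,0.3],"yaw":0,"jaw":40},{"delta_pos":[0,0,0.3],"yaw":0,"jaw":40},{"delta_pos":[0,0,0.3],"yaw":0,"jaw":40}]}}

```text
clock: 17.2
eef_pos: [465.7, -372.2, 12.1]
tcp_rot: [-3.142, -0.0, 1.691]
contact_force: [0.3, -0.3, -0.4]
opening: 0.586
grasp_force: 31.6
```

Emit:
{"method": "play_rows", "body": {"steps": [{"delta_pos":[0,0,0.05],"yaw":0,"jaw":40},{"delta_pos":[0,0,0.1],"yaw":0,"jaw":40},{"delta_pos":[0,0,0.15],"yaw":0,"jaw":40},{"delta_pos":[0,0,0.15],"yaw":0,"jaw":40},{"delta_pos":[0,0,0.15],"yaw":0,"jaw":40},{"delta_pos":[0,0,0.15],"yaw":0,"jaw":40},{"delta_pos":[0,0,0.15],"yaw":0,"jaw":40},{"delta_pos":[0,0,0.15],"yaw":0,"jaw":40}]}}

```text
clock: 18.0
eef_pos: [465.8, -372.2, 10.6]
tcp_rot: [-3.142, 0.0, 1.691]
contact_force: [0.3, -0.3, -1.6]
opening: 0.592
grasp_force: 31.6
```

Emit:
{"method": "play_rows", "body": {"steps": [{"delta_pos":[0,0,0.05],"yaw":0,"jaw":40},{"delta_pos":[0,0,0.1],"yaw":0,"jaw":40},{"delta_pos":[0,0,0.15],"yaw":0,"jaw":40},{"delta_pos":[0,0,0.15],"yaw":0,"jaw":40},{"delta_pos":[0,0,0.15],"yaw":0,"jaw":40},{"delta_pos":[0,0,0.15],"yaw":0,"jaw":40},{"delta_pos":[0,0,0.15],"yaw":0,"jaw":40},{"delta_pos":[0,0,0.15],"yaw":0,"jaw":40}]}}

```text
clock: 18.8
eef_pos: [465.8, -372.3, 10.2]
tcp_rot: [3.141, 0.0, 1.691]
contact_force: [-2.9, 3.5, 12.3]
opening: 0.588
grasp_force: 32.8
```

Contact is felt at 12 N. I ease off and open.

Emit:
{"method": "play_rows", "body": {"steps": [{"delta_pos":[0,0,-0.05],"yaw":0,"jaw":40},{"delta_pos":[0,0,-0.1],"yaw":0,"jaw":40},{"delta_pos":[0,0,-0.1],"yaw":0,"jaw":56},{"delta_pos":[0,0,-0.1],"yaw":0,"jaw":60},{"delta_pos":[0,0,-0.1],"yaw":0,"jaw":65},{"delta_pos":[0,0,-0.1],"yaw":0,"jaw":75},{"delta_pos":[0,0,-0.1],"yaw":0,"jaw":90},{"delta_pos":[0,0,-0.1],"yaw":0,"jaw":95}]}}

```text
clock: 19.6
eef_pos: [465.8, -372.2, 10.0]
tcp_rot: [-3.142, -0.0, 1.691]
contact_force: [0.3, 1.0, 0.1]
opening: 0.949
grasp_force: 0.0
```

Emit:
{"method": "play_rows", "body": {"steps": [{"delta_pos":[0,0,0],"yaw":0,"jaw":95},{"delta_pos":[0,0,-1],"yaw":0,"jaw":95},{"delta_pos":[0,0,-3],"yaw":0,"jaw":95},{"delta_pos":[0,0,-6],"yaw":0,"jaw":95},{"delta_pos":[0,0,-10],"yaw":0,"jaw":95},{"delta_pos":[0,0,-14],"yaw":0,"jaw":95},{"delta_pos":[0,0,-18],"yaw":0,"jaw":95},{"delta_pos":[0,0,-22],"yaw":0,"jaw":95}]}}

```text
clock: 20.4
eef_pos: [465.5, -372.0, 232.7]
tcp_rot: [3.141, 0.001, 1.691]
contact_force: [1.0, -0.4, 0.4]
opening: 0.952
grasp_force: 0.0
```

```bash
python3 - <<'E'
from h import *
p,d=vision.grab_frame("wrist");a=p[:,:,::-1]
for o in vision.cut_out("wrist","tray_roll_1_center")[:4]:
    R=cloud("wrist",d,o["region"]);print(round(o["conf"],2),np.round(o["uv"]),np.round(np.percentile(R,[3,50,97],axis=0)).tolist())
p,d=vision.grab_frame("side");b=p[150:400,200:520,::-1]
cv2.imwrite("pics/f.png",np.vstack([cv2.resize(a,(448,280)),cv2.resize(b,(448,310))]))
s=r.sense();print(s["clock"],s["opening"],s["contact_force"],s["eef_pos"])
E
```

```text
0.86 [417. 179.] [[555.0, -429.0, 27.0], [575.0, -365.0, 46.0], [603.0, -310.0, 51.0]]
20.55 0.9514162611271936 [-0.51906171 -0.23664748 -0.63646435] [ 467.10779006 -373.33413542  234.03498046]
```

View pics/f.png

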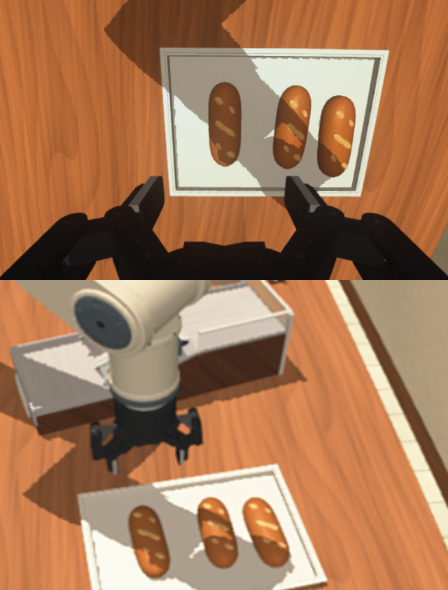

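The roll lies flat in the tray at (225,123) in the wrist view, with the other two undisturbed at (292,127) and (336,137). The gripper is clear.

```bash
python3 -c "
from rig import r
print(r.sign_off())"
```

```text
the job is handed in; nothing more can be done
None
```

The roll was pushed up onto the loading deck, lifted out and set down flat in the tray beside the other two rolls; I handed the job in at about 20.6 s, with the gripper clear.

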